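# Hold a porcelain test tile in the light path

## Robot

A 7-joint arm with a two-finger parallel gripper is mounted at the origin on the work surface. World frame = base frame: x ahead of the robot, y to its left, z up, the work surface at z = 0. Lengths are in m, angles in rad, forces in N, time in s.
With the tool pointing down it reaches from about 0.425 to 0.825 m from the base axis. Payload 3.6 kg.
Tool frame: the origin (TCP) lies midway between the tips of the shut fingers; the grasp point (between the pads) lies 19 mm behind it; y points along the fingers, z is the direction in which the jaws open and shut, and the axes are right-handed (so a half turn about y gives the same grasp; the last joint's range is limited). The gripper opens to 93 mm and grips with 3 to 60 N. Pads are 15 mm wide; open, the fingers measure 128 mm over their backs; the gripper's body (75 mm by 188 mm) begins 65 mm behind the grasp point.
Start: joints at [-1.238, 0.615, -0.013, 1.423, 0.008, 1.103, -0.04], TCP at [0.228, 0.609, 0.219] pointing down, gripper open.
Joint ranges: [-3.12, 3.12], [-0.3, 2.06], [-1.34, 1.32], [0.26, 2.42], [-1.36, 4.5], [0.01, 1.98], [-2.84, 2.84]. Speed limits (rad/s): [2.79, 2.79, 3.14, 3.14, 3.14, 3.14, 3.14].

## Interface

Orientations are given as a unit quaternion [w, x, y, z].
In Python, from plant import arm gives the robot as it stands.
- The arm moves only by the shell command python3 -m crank 'ROWS' [FORCE]. ROWS is JSON, a list of rows, each a list of 5 numbers: the shift along the tool's x, y, z in mm, then the turn about the tool's y in degrees, then the finger opening in mm, from 0 to 93. In form: [[tx, ty, tz, turn, claw], ...]. A call has 1 to 8 rows; each row is the pose to reach, as a shift and turn from the pose commanded when the call began, along the tool's axes at that moment; what a row does not reach only later rows make up. A row lasts 1/8 s, in which the tool goes at most 62.5 mm and 10.7 degrees, less where a joint would pass 70% of its speed; a pose out of reach is approached as far as the arm can. A call with a gripper value outside its range is refused whole. The fingers move at their own pace and stop on an object; FORCE is the grip in N (left out, the last holds). Time passes only in rows, so rows that repeat a pose let the fingers close. It gives the time, the measured TCP pose, the force and the opening at its end, in the units of the state.
- arm.sense(): the state, without advancing time (a new reading comes with each control period).
- arm.capture(name): name is "scene" or "top" or "wrist"; returns the picture (480x640x3 uint8, red, green, blue); there is no depth.
- arm.camera_info(name): a dict with "K" (3x3 intrinsics, pixels), "R" (3x3) and "t" (3): a world point X has camera coordinates R X + t. Camera axes: x right, y down, z forward; pixel columns grow to the right and rows downward; lengths in m; the calibration is good to about 2 mm. A picture is of the moment at which its call begins: read the wrist's pose just before it. camera_info takes no time and is no camera call; for the wrist camera it gives the pose at the moment of the call.
- arm.sign_off(): hands the job in, once; it reports no verdict.
The state is a dict: "time_s": time; "joint_positions": joint angles; "qd": joint speeds; "joint_efforts": joint torques, N m; "position": TCP position; "ee_rot": TCP orientation; "ft_force": force on the tool from outside, world axes, zero at the start; "torque": the same for the moment, N m; "width": opening from 0.0 (shut) to 1.0 (fully open).
Only numpy, scipy, OpenCV 4.12 (cv2) and the standard library are available. Lean on these libraries where they do the work, as an engineer would, in place of code of your own. Each camera call takes 0.05 s, during which the arm holds its last target. There are 200 camera calls.

## Task

Check how translucent the pale-green (celadon) porcelain test tile is: first slide the lamp's dimmer grip to the orange mark, then lift that tile out of the wooden rack by its two bare, off-white side edges only, never touching the green glaze. Hold it upright in the light path, midway between lamp and meter sensor, with the glazed area centred on the beam and its face square to it, and finish while still holding it steady there in the fingers, clear of the stand. Do not knock the tile against the lamp stand, and leave everything else on the bench where it is.

Things in the scene. Friction and masses are not known exactly. Their poses are not given: they have to be found in the camera images.
- stand: Fixed translucency stand: plywood board 18 mm thick, LED lamp and light-meter sensor on posts facing each other, dimmer slider in front, yellow meter (up to 65 mm high) at the back. Origin: on the table under the middle of the light path; board from x = -140 to 95, y = -160 to 160 mm. +y points from sensor to lamp, z up, -x is the dimmer side
- light_path (a point): Middle of the light path, midway between lamp lens and sensor dome, 150 mm above the table. Axes as the stand: y along the beam towards the lamp, z up. The black lamp barrel (54 mm across) begins at y = +76 mm, the white sensor dome's tip is at y = -79 mm, on a black puck 54 mm across; both axes 150 mm, tops 177 mm above the table; nothing between them
- dimmer (a joint): Position of the dimmer grip along its track (m): 0 at the sensor end, grows towards the lamp (stand's +y), end stop at 0.090. The orange mark is at 0.065. It stays where it is left (about 1.5 N of friction)
- dimmer_top (a point): Middle of the top of the black dimmer grip (white line on it): an upright block 26 mm (stand x) by 14 mm (along the track, stand y), 30 mm tall, on an aluminium housing 50 mm wide, 140 mm long. Housing top 32 mm, grip top 62.5 mm above the table
- dimmer_mark (a point): The orange mark: middle of the track on top of the housing, 32 mm above the table, between the two orange lines beside the slot; the grip is set when its middle stands over it
- rack: Fixed wooden tile rack, 70 x 190 x 22 mm, long along its y, with four slots across it at y = -67.5, -22.5, 22.5 and 67.5 mm, each 16 mm deep with about 1.5 mm play; three tiles stand in the first three slots in any order. Origin: centre of its underside
- tile_celadon: The pale-green test tile to be measured, 85 g: an upright porcelain plate 50 mm wide (its x), 8 mm thick (its y), 90 mm tall (its z). Origin: centre of its bottom edge. Its two side edges (at x = -25 and +25 mm) and its lowest 18 mm are bare off-white porcelain. It stands in a slot of the rack, bottom edge 6 mm above the table
- glaze_celadon: The green glaze of that tile (moves with it, same frame): covers both broad faces and the top, 44 mm wide, from 18 mm above the bottom edge to 91 mm, 0.8 mm proud of the faces. It must not be touched
- tile_celadon_mid (a point): Middle of the glazed area of that tile, 54 mm above its bottom edge, half way through its thickness; axes as the tile
- tile_cobalt: Same tile with dark blue glaze, in the rack; leave it there
- tile_iron: Same tile with dark brown glaze, in the rack; leave it there
- jar_a: Glaze jar, 64 mm across, 78 mm tall, green label, white lid; origin under its centre; leave it
- jar_b: Glaze jar, 64 mm across, 78 mm tall, blue label, black lid; origin under its centre; leave it
- bowl: Small clay bowl, 110 mm across, 50 mm tall; origin under its centre; leave it
- brush: Flat glaze brush, 190 mm long, lying; origin under its middle; leave it
- loop_tool: Trimming tool with a wire loop and wooden handle, 165 mm long, lying; origin under its middle; leave it

How it is judged:
By the outcome, as a careful person would: the job done as asked, in the order asked, and still so for the second after the job is handed in, while the arm keeps its last pose, push and grip.
It also fails if it takes over 58 s, if anything falls off the work surface, if the arm or the gripper's body presses on something with over 40 N, if the wrist force passes 120 N, or if a joint passes its speed limit or range.

## Working session

There is one attempt and no reset: what is moved stays moved. The work goes in short steps, Python scripts to look and compute and a shell command to move; the robot and the scene stay as the last step left them, time stands still between calls to the robot, and variables do not carry over. Pictures are saved under pics/ and viewed, on a budget of 10 in all, crops included, one or two more only if the job needs it, and the job is handed in when it is done.

```bash
mkdir -p pics; ls
python3 - <<'E'
from plant import arm
import cv2
for n in("scene","top"):
    cv2.imwrite(f"pics/{n}0.png",arm.capture(n)[:,:,::-1])
    print(n,{k:v.round(4).tolist() for k,v in ((a,__import__('numpy').array(b)) for a,b in arm.camera_info(n).items())})
print(arm.sense())
E
```

```text
pics
scene {'K': [[437.611, 0.0, 326.1527], [0.0, 437.611, 237.9573], [0.0, 0.0, 1.0]], 'R': [[-0.852, 0.5235, -0.0056], [0.304, 0.486, -0.8194], [-0.4262, -0.6999, -0.5732]], 't': [0.5514, -0.0981, 1.4187]}
top {'K': [[440.9865, 0.0, 318.7349], [0.0, 440.9865, 241.6229], [0.0, 0.0, 1.0]], 'R': [[0.027, -0.9996, -0.0116], [-0.9945, -0.0257, -0.1012], [0.1009, 0.0142, -0.9948]], 't': [-0.0129, 0.625, 1.1996]}
{'time_s': 0.1, 'joint_positions': array([-1.23847598,  0.61583791, -0.01262155,  1.42470352,  0.00808627,
        1.10339918, -0.04042476]), 'qd': array([ 0.00104336, -0.00265655, -0.00051703, -0.00244945,  0.00054948,
        0.0011335 , -0.00066344]), 'joint_efforts': array([ 1.23039092e-03, -4.60043728e+01,  2.10054140e-01, -1.66244692e+01,
       -6.11212431e-02,  1.69197796e-02,  1.03156917e-04]), 'position': array([0.22799768, 0.60795494, 0.21759863]), 'ee_rot': array([-0.69495872,  0.69655939, -0.12630976,  0.12602872]), 'ft_force': array([0.19194418, 0.06852691, 0.59172552]), 'torque': array([-0.06725675,  0.02004185,  0.02810512]), 'width': 1.0026252950174748}
```

View pics/top0.png

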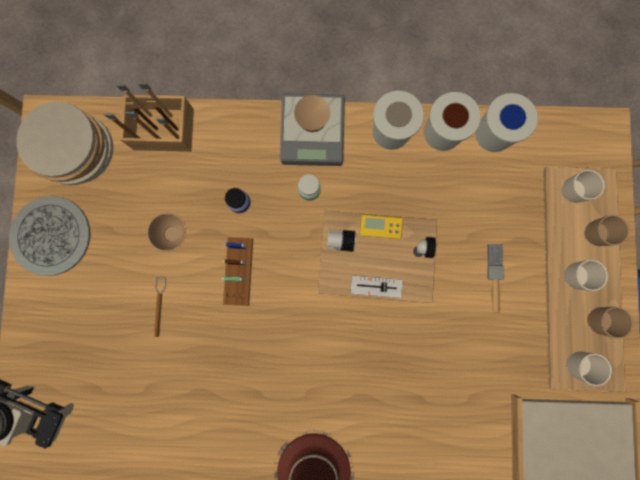

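View pics/scene0.png

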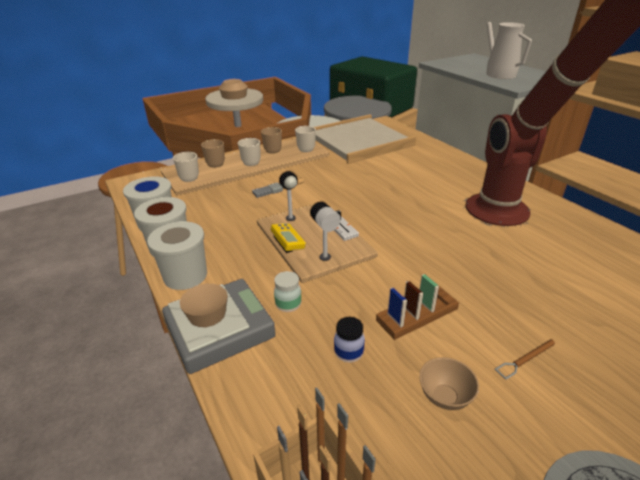

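The top view shows the stand at (320–437, 213–300), with the lamp to the left (+y), the grip at about (384,287) and the orange mark left of it. The rack is at (237,270): cobalt, iron, then celadon at (232,279), with the empty slot nearest the robot. The scene view agrees. Next I'll measure.

```bash
cat > h.py <<'E'
import numpy as np, cv2
from scipy.spatial.transform import Rotation as Ro
from plant import arm
def ray(ci,uv,z):
    K,R,t=(np.array(ci[k]) for k in("K","R","t"))
    C=-R.T@t; d=R.T@np.linalg.inv(K)@np.array([uv[0],uv[1],1.]); return C+d*(z-C[2])/d[2]
def toolR():
    q=arm.sense()["ee_rot"]; return Ro.from_quat(q[[1,2,3,0]]).as_matrix()
def go(p,zyaw):
    "shift (mm) & turn (deg) to put TCP at p with tool z axis along heading zyaw (deg, mod 180)"
    s=arm.sense();R=toolR();d=R.T@(np.array(p)-s["position"])*1000
    cur=np.degrees(np.arctan2(R[1,2],R[0,2])); dy=(zyaw-cur+90)%180-90
    # turn about tool y (down) is minus world yaw
    print("pos",s["position"].round(4),"zyaw",cur.round(2),"shift",d.round(1),"turn",round(-dy,2),"q7",s["joint_positions"][6].round(3),"t",s["time_s"])
def blobs(im,lo,hi,roi=None,mn=5):
    hsv=cv2.cvtColor(im,cv2.COLOR_RGB2HSV); m=cv2.inRange(hsv,np.array(lo),np.array(hi))
    if roi: k=np.zeros_like(m); x0,x1,y0,y1=roi; k[y0:y1,x0:x1]=1; m=m*k
    cs=cv2.findContours(m,cv2.RETR_EXTERNAL,cv2.CHAIN_APPROX_NONE)[0]
    return sorted([c for c in cs if cv2.contourArea(c)>=mn],key=cv2.contourArea,reverse=True)
E
python3 - <<'E'
from h import *
im=cv2.imread("pics/top0.png")[:,:,::-1].copy(); ci=arm.camera_info("top")
print(toolR().round(3).tolist()); w=arm.camera_info("wrist"); R=np.array(w["R"]);print("wristcam C",(-R.T@np.array(w["t"])).round(3),"fwd",R[2].round(3),"right",R[0].round(3),"f",w["K"][0][0])
def show(n,lo,hi,roi,z):
    for c in blobs(im,lo,hi,roi)[:2]:
        r=cv2.minAreaRect(c); b=cv2.boxPoints(r); W=np.array([ray(ci,p,z)[:2] for p in b])
        e=[W[1]-W[0],W[2]-W[1]]; e=max(e,key=np.linalg.norm)
        print(n,np.round(r[0],1),"size px",np.round(r[1],1),"world",W.mean(0).round(4),"yaw",np.degrees(np.arctan2(e[1],e[0])).round(1)%180)
show("meter",(20,150,120),(32,255,255),(350,410,205,245),.06)
show("housing",(0,0,150),(180,50,255),(345,410,270,305),.032)
show("grip",(0,0,0),(180,255,60),(375,395,278,298),.0625)
show("celadon",(60,60,60),(90,255,255),(215,250,270,290),.09)
show("blue",(110,100,40),(130,255,255),(220,250,238,250),.09)
show("rack",(0,100,20),(14,255,140),(215,260,230,312),.022)
E
```

```text
[[0.936, -0.001, 0.351], [-0.351, -0.002, 0.936], [0.0, -1.0, -0.002]]
wristcam C [0.156 0.635 0.383] fwd [ 0.257 -0.1   -0.961] right [ 0.351  0.936 -0.003] f 350.07734445605223
meter [380.9 226.1] size px [42.1 22.1] world [ 0.6692 -0.1654] yaw 87.0
housing [376.1 286.2] size px [50.1 17.4] world [ 0.5056 -0.1579] yaw 86.8
grip [381.5 287. ] size px [3. 6.] world [ 0.5038 -0.1689] yaw 0.7
celadon [231.5 278.5] size px [ 1. 13.] world [0.5154 0.2306] yaw 91.5
blue [234. 245.] size px [ 4. 14.] world [0.6044 0.2281] yaw 91.5
rack [237.3 270.9] size px [26.1 67.2] world [0.5385 0.2295] yaw 179.0
```

```bash
python3 -c "
from h import *
go([.505,-.165,.18],87)"
```

```text
pos [0.228  0.608  0.2176] zyaw 69.44 shift [ 530.8   39.  -626.4] turn -17.56 q7 -0.04 t 0.1
```

```bash
python3 -m crank '[[20,0,-25,-1,93],[55,0,-65,-3,80],[95,0,-112,-6,60],[135,0,-159,-9,45],[175,0,-206,-12,45],[215,0,-253,-15,45],[255,0,-300,-17.5,45],[290,0,-342,-17.5,45]]'; python3 -c "
from h import *
go([.505,-.165,.18],87)"
```

```text
time_s: 1.1
position: [0.3801, 0.1841, 0.2186]
ee_rot: [-0.707, 0.707, -0.019, 0.019]
ft_force: [1.9, 0.5, -0.4]
width: 0.487
pos [0.3801 0.1841 0.2186] zyaw 86.89 shift [ 143.7   38.7 -341.8] turn -0.11 q7 1.004 t 1.1
```

```bash
python3 -m crank '[[22,0,-52,0,45],[44,0,-104,0,45],[66,5,-156,0,45],[88,15,-208,0,45],[110,25,-260,0,45],[130,35,-310,0,45],[144,39,-341,0,45],[144,39,-341,0,45]]'; python3 -c "
from h import *
go([.505,-.165,.18],87)
w=arm.camera_info('wrist'); im=arm.capture('wrist'); cv2.imwrite('pics/w1.png',im[:,:,::-1]); import pickle; pickle.dump(w,open('w1.pkl','wb'))"
```

```text
time_s: 2.1
position: [0.5049, -0.165, 0.1788]
ee_rot: [-0.706, 0.707, -0.021, 0.02]
ft_force: [0.2, 0.1, -0.6]
width: 0.483
pos [ 0.5049 -0.165   0.1788] zyaw 86.62 shift [ 0.1 -1.2 -0. ] turn -0.38 q7 1.843 t 2.1
```

View pics/w1.png

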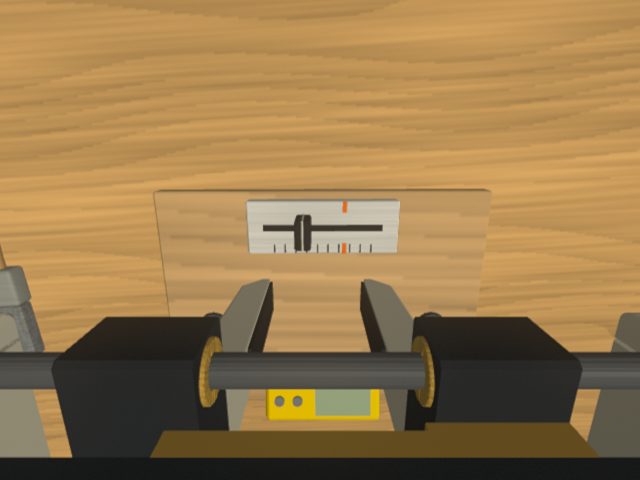

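The wrist view has image right = +y and up = −x. The grip is at (303,232), the orange lines at (345,207) and (344,248), and the housing spans (248–399, 200–253). I'll compute positions from these.

Run:
```python
from h import *; import pickle
ci=pickle.load(open('w1.pkl','rb')); im=cv2.imread('pics/w1.png')[:,:,::-1].copy()
o=blobs(im,(3,150,120),(14,255,255),(320,370,195,260),4)
for c in o: 
    u=c[:,0].mean(0); print("orange",u,ray(ci,u,.032).round(4))
c=blobs(im,(0,0,130),(180,60,255),(240,405,190,262),50)[0]
r=cv2.minAreaRect(c);W=np.array([ray(ci,p,.032)[:2] for p in cv2.boxPoints(r)]);e=max([W[1]-W[0],W[2]-W[1]],key=np.linalg.norm)
print("housing",r,W.mean(0).round(4),[np.linalg.norm(W[1]-W[0]),np.linalg.norm(W[2]-W[1])],np.degrees(np.arctan2(e[1],e[0]))%180)
g=cv2.cvtColor(im,cv2.COLOR_RGB2GRAY)
print(g[222,290:320],g[240,290:320]); print(g[205:260,298],g[205:260,308])
for uv in((155,191),(490,190),): print(ray(ci,uv,.018).round(4))
```

```text
orange [343.5 248.5] [ 0.5255 -0.1414  0.032 ]
orange [344.5 206.5] [ 0.486 -0.139  0.032]
housing ((322.5, 225.5), (53.0, 153.0), 90.0) [ 0.5029 -0.1598] [np.float64(0.1371673014204025), np.float64(0.04994096781572156)] 86.62667546381336
[187 188 189 173  95  52  49  52  52  52  84 148 171  87  52  50  52  53
  52  51  73 134 188 189 188 188 188 188 189 188] [185 186 186 173 105  54  50  54  54  52  64 118 171 110  56  52  54  54
  53  52  73 132 185 185 184 185 184 185 185 186]
[193 191 192 192 192 191 190 189 187 145  72  46  47  49  49  49  49  52
  52  52  53  54  53  53  52  52  53  54  52  53  53  53  52  52  52  54
  53  52  53  53  53  53  52  52  52  92 157 176 161 161 160 160 160 161
 160] [192 191 191 192 191 190 190 189 186 146  71  47  47  48  50  50  51  52
  52  53  55  54  54  54  54  54  53  53  54  54  53  53  53  53  54  53
  53  53  53  53  52  53  52  50  55 100 158 172 160 159 161 160 161 161
 160]
[ 0.4636 -0.3138  0.018 ]
[ 0.481  -0.0026  0.018 ]
```

Run:
```python
from h import *; import pickle
ci=pickle.load(open('w1.pkl','rb'))
for uv in((302.3,250),(302.3,234),(302,220),(302,215)): print(ray(ci,uv,.0625).round(4))
g=ray(ci,(302,235),.0625)
go([g[0],g[1],.038],87)
```

```text
[ 0.5153 -0.178   0.0625]
[ 0.5014 -0.177   0.0625]
[ 0.4895 -0.1764  0.0625]
[ 0.4853 -0.1761  0.0625]
pos [ 0.5048 -0.1624  0.179 ] zyaw 86.8 shift [ -1.5 141.  -15.1] turn -0.2 q7 1.843 t 2.15
```

```bash
python3 -m crank '[[-1,10,-13,0,45],[-1,45,-13,0,45],[-1,85,-13,0,45],[-1,120,-13,0,45],[-1,139,-13,0,45],[-1,139,-13,0,20],[-1,139,-13,0,0],[-1,139,-13,0,0]]' 8; python3 -m crank '[[0,0,0,0,0],[0,0,0,0,0]]'; python3 -c "
from h import *
w=arm.camera_info('wrist'); im=arm.capture('wrist'); cv2.imwrite('pics/w2.png',im[:,:,::-1]); import pickle; pickle.dump(w,open('w2.pkl','wb'))
for i in range(3): print(arm.sense()['position'])"
```

```text
time_s: 3.15
position: [0.5043, -0.1747, 0.0417]
ee_rot: [-0.707, 0.707, -0.018, 0.019]
ft_force: [-0.1, -0.4, 0.3]
width: 0.21
time_s: 3.4
position: [0.5043, -0.1752, 0.0417]
ee_rot: [-0.706, 0.707, -0.018, 0.02]
ft_force: [-1.0, -1.0, 5.0]
width: 0.146
[ 0.50432291 -0.17525954  0.04170617]
[ 0.50432291 -0.17525954  0.04170617]
[ 0.50432291 -0.17525954  0.04170617]
```

View pics/w2.png

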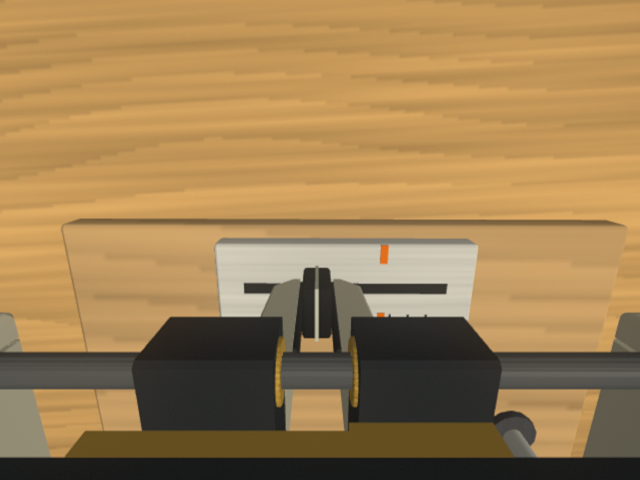

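The grip is held (opening 13.6 mm). The white line is at column 317, the orange lines at (384,254) and (381,315), and the slot runs through columns 244–448. Next: the distance to the mark.

Run:
```python
from h import *; import pickle
ci=pickle.load(open('w2.pkl','rb')); im=cv2.imread('pics/w2.png')[:,:,::-1].copy()
p0=arm.sense()['position']; u=np.array([np.sin(np.radians(3.2)),np.cos(np.radians(3.2))])
P=[("line top",(317,268),.0625),("line bot",(317,338),.0625),("slotL",(244,288),.032),("slotR",(447.5,289),.032),("hL",(217,250),.032),("hR",(476,250),.032)]
for c in blobs(im,(3,150,120),(14,255,255),(360,400,235,330),4): P.append(("orange",c[:,0].mean(0),.032))
for n,uv,z in P:
    W=ray(ci,uv,z); print(n,uv,W.round(4),"along",((W[:2]-p0[:2])@u*1000).round(1))
```

```text
line top (317, 268) [ 0.4806 -0.1739  0.0625] along 0.0
line bot (317, 338) [ 0.5153 -0.1758  0.0625] along 0.1
slotL (244, 288) [ 0.5014 -0.2146  0.032 ] along -39.4
slotR (447.5, 289) [ 0.5078 -0.1047  0.032 ] along 70.7
hL (217, 250) [ 0.4792 -0.2263  0.032 ] along -52.4
hR (476, 250) [ 0.4864 -0.0909  0.032 ] along 83.2
orange [383.84782609 254.        ] [ 0.4861 -0.139   0.032 ] along 35.2
orange [380.17647059 314.58823529] [ 0.5213 -0.1411  0.032 ] along 35.1
```

```bash
python3 -m crank '[[0,0,5,0,0],[0,0,12,0,0],[0,0,20,0,0],[0,0,28,0,0],[0,0,33,0,0],[0,0,35.5,0,0],[0,0,35.5,0,0],[0,0,35.5,0,0]]'
python3 - <<'E'
from h import *
ci=arm.camera_info('wrist'); im=arm.capture('wrist'); cv2.imwrite('pics/w3.png',im[:,:,::-1])
p0=arm.sense()['position'];print(p0); u=np.array([np.sin(np.radians(3.2)),np.cos(np.radians(3.2))])
for c in blobs(im,(3,150,120),(14,255,255),(280,360,235,330),3):
    uv=c[:,0].mean(0);W=ray(ci,uv,.032); print(uv,W.round(4),((W[:2]-p0[:2])@u*1000).round(1))
E
```

```text
time_s: 4.45
position: [0.5063, -0.1394, 0.0417]
ee_rot: [-0.707, 0.707, -0.018, 0.02]
ft_force: [-0.9, -0.7, 5.6]
width: 0.149
[ 0.50630819 -0.13941763  0.04167817]
[315.79545455 253.5       ] [ 0.4859 -0.1389  0.032 ] -0.6
```

View pics/w3.png

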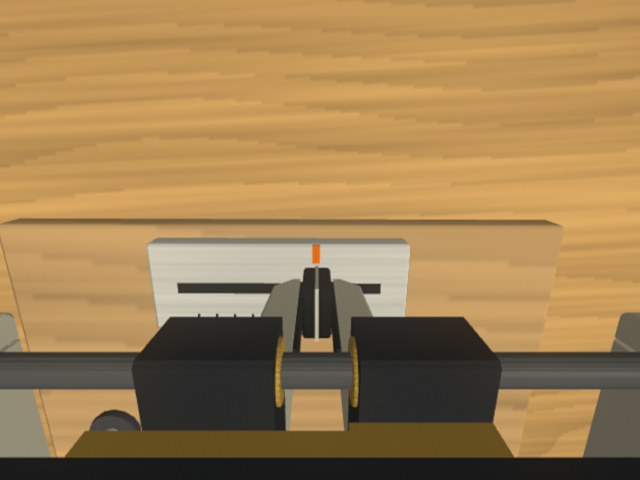

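Grip line (column 317) and orange mark (column 316) are aligned, within about 0.6 mm. Next: release, rise, and look down on the lamp and sensor.

```bash
python3 -m crank '[[0,0,0,0,35],[0,0,0,0,35],[0,-15,0,0,35],[0,-60,0,0,35],[0,-115,0,0,35],[0,-170,0,0,35],[0,-225,0,0,35],[20,-270,0,0,35]]'; python3 -m crank '[[30,-10,0,0,93],[65,-15,0,0,93],[79,-15,0,0,93],[79,-15,0,0,93],[79,-15,0,0,93]]'
python3 - <<'E'
from h import *; import pickle
go([.6,-.14,.33],87)
w=arm.camera_info('wrist'); im=arm.capture('wrist'); cv2.imwrite('pics/w4.png',im[:,:,::-1]); pickle.dump(w,open('w4.pkl','wb'))
E
```

```text
time_s: 5.5
position: [0.5245, -0.1405, 0.3144]
ee_rot: [-0.707, 0.707, -0.018, 0.02]
ft_force: [0.6, -0.8, -1.6]
width: 0.374
time_s: 6.12
position: [0.6034, -0.1445, 0.326]
ee_rot: [-0.707, 0.707, -0.019, 0.019]
ft_force: [0.1, 0.7, -0.5]
width: 0.868
pos [ 0.6034 -0.1445  0.326 ] zyaw 86.92 shift [-3.7 -4.   4.3] turn -0.08 q7 1.769 t 6.125
```

View pics/w4.png

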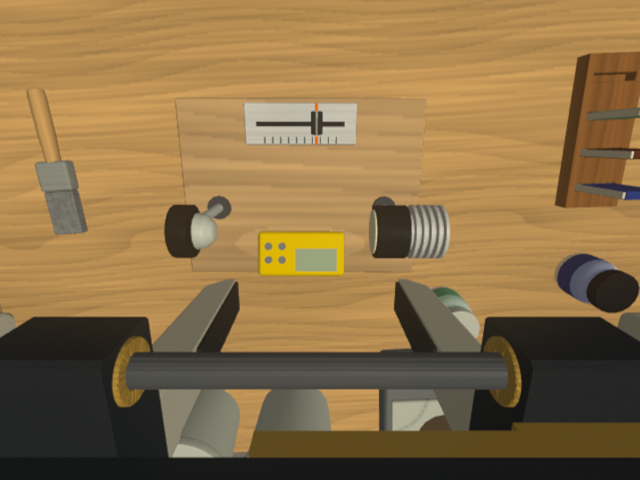

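Dimmer and mark are aligned at column 317. The dome tip is near (217,232) and the barrel face near column 372. I'll zoom in on these.

```bash
python3 -c "
import cv2
im=cv2.imread('pics/w4.png')
a=cv2.resize(im[195:265,160:240],None,fx=5,fy=5,interpolation=cv2.INTER_CUBIC);b=cv2.resize(im[195:265,360:440],None,fx=5,fy=5,interpolation=cv2.INTER_CUBIC)
cv2.imwrite('pics/w4z.png',cv2.hconcat([a,b]))"
```

```text
(no output)
```

View pics/w4z.png

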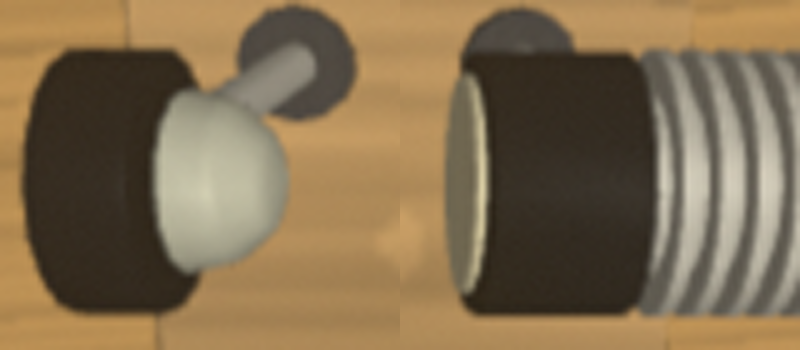

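Run:
```python
from h import *; import pickle
ci=pickle.load(open('w4.pkl','rb')); im=cv2.imread('pics/w4.png')[:,:,::-1].copy()
S=ray(ci,(217.2,231.5),.150);L=ray(ci,(373.2,231.6),.150)
d=L-S;print("sens",S.round(4),"lamp",L.round(4),"dist",np.linalg.norm(d),"yaw",np.degrees(np.arctan2(d[1],d[0])))
print("mid",(S+d*79/155).round(4))
for uv,z in(((177,99),.018),((425,99),.018),((316.5,107),.032),((317,123),.0625)): print(uv,ray(ci,uv,z).round(4))
# rack / tile
for n,lo,hi,roi in(("cel",(60,40,60),(95,255,255),(570,640,90,130)),):
  for c in blobs(im,lo,hi,roi): print(n,cv2.boundingRect(c),ray(ci,c[:,0].mean(0),.097).round(4))
# top view: same features
t=arm.camera_info("top"); a=cv2.imread("pics/top0.png"); 
W=ray(t,(376.1,286.2),.032); print("top housing",W.round(4))
for uv in((416,247.5),(354,240.5)): print("top",uv,ray(t,uv,.15).round(4))
```

```text
sens [ 0.6085 -0.2451  0.15  ] lamp [ 0.617  -0.0883  0.15  ] dist 0.15702922475117465 yaw 86.88281472032449
mid [ 0.6128 -0.1652  0.15  ]
(177, 99) [ 0.4661 -0.3135  0.018 ]
(425, 99) [ 0.483  -0.0014  0.018 ]
(316.5, 107) [ 0.4863 -0.1385  0.032 ]
(317, 123) [ 0.5064 -0.139   0.0625]
top housing [ 0.5056 -0.158   0.032 ]
top (416, 247.5) [ 0.6046 -0.2428  0.15  ]
top (354, 240.5) [ 0.6183 -0.0869  0.15  ]
```

Light-path middle: (0.613, −0.165), beam yaw 86.9°; the lamp–sensor distance measures 157 against 155 mm. Next, the rack.

```bash
python3 -c "
from h import *
go([.515,.23,.20],91)"
```

```text
pos [ 0.6034 -0.1445  0.3261] zyaw 86.92 shift [-108.4  126.1  369.3] turn -4.08 q7 1.769 t 6.175
```

```bash
python3 -m crank '[[-10,0,35,0,93],[-25,0,80,0,93],[-40,10,130,-1,93],[-55,25,180,-2,93],[-70,50,235,-3,93],[-85,75,290,-4,93],[-100,100,340,-4,93],[-108,122,369,-4,93]]';python3 -m crank '[[0,4,0,0,93],[0,4,0,0,93]]'
python3 - <<'E'
from h import *; import pickle
go([.515,.23,.2],91)
w=arm.camera_info('wrist'); im=arm.capture('wrist'); cv2.imwrite('pics/w5.png',im[:,:,::-1]); pickle.dump(w,open('w5.pkl','wb'))
E
```

```text
time_s: 7.18
position: [0.5142, 0.233, 0.2034]
ee_rot: [0.708, -0.707, -0.007, 0.007]
ft_force: [0.6, -1.1, 0.3]
width: 1.002
time_s: 7.42
position: [0.5168, 0.2278, 0.2002]
ee_rot: [-0.707, 0.708, 0.005, -0.005]
ft_force: [-0.2, -0.4, -0.2]
width: 0.998
pos [0.5168 0.2278 0.2002] zyaw 90.82 shift [-1.7  0.2  2.2] turn -0.18 q7 1.145 t 7.425
```

View pics/w5.png

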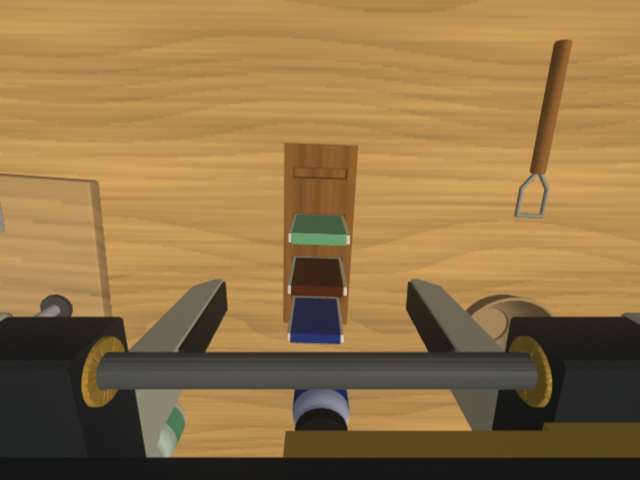

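The celadon tile's top strip is at about (290–349, 236–244), with its front face above. The neighbours are well clear.

Run:
```python
from h import *; import pickle
ci=pickle.load(open('w5.pkl','rb')); im=cv2.imread('pics/w5.png')[:,:,::-1].copy()
print(im[225:250:2,320].tolist()); print([ (i,im[239,i].tolist()) for i in (*range(284,294,1),*range(344,354,1))])
m=cv2.cvtColor(im,cv2.COLOR_RGB2HSV)
for c in blobs(im,(55,60,120),(90,255,255),(280,360,205,250))[:2]:
    r=cv2.minAreaRect(c); b=cv2.boundingRect(c); print(r,b)
    x,y,w,h=b
    W=np.array([ray(ci,p,.0965) for p in((x,y+h/2-.5),(x+w-1,y+h/2-.5))]);print(W.round(4),"width",np.linalg.norm(W[1]-W[0]))
    p=c[:,0].astype(float); 
    k=np.polyfit(*zip(*[(col,p[p[:,0]==col,1].max()) for col in range(x+5,x+w-5)]),1)
    A,B=(ray(ci,(u,np.polyval(k,u)),.0965) for u in(x,x+w-1));d=B-A
    print("back edge",A.round(4),B.round(4),"yaw",np.degrees(np.arctan2(d[1],d[0])))
```

```text
[[69, 93, 62], [69, 93, 64], [69, 92, 63], [68, 92, 62], [86, 125, 84], [106, 159, 110], [106, 158, 108], [105, 157, 108], [105, 156, 108], [104, 157, 107], [124, 101, 58], [137, 90, 46], [135, 90, 46]]
[(284, [133, 89, 46]), (285, [127, 84, 42]), (286, [134, 87, 45]), (287, [141, 101, 65]), (288, [164, 145, 116]), (289, [212, 196, 161]), (290, [202, 186, 153]), (291, [155, 155, 122]), (292, [105, 148, 102]), (293, [103, 156, 105]), (344, [106, 158, 108]), (345, [115, 161, 112]), (346, [158, 178, 135]), (347, [213, 197, 163]), (348, [214, 198, 164]), (349, [199, 182, 150]), (350, [138, 102, 66]), (351, [142, 96, 50]), (352, [166, 122, 69]), (353, [182, 139, 83])]
((318.5048828125, 238.34390258789062), (53.31772232055664, 10.900928497314453), 1.7899105548858643) (292, 233, 54, 12)
[[0.5148 0.2079 0.0965]
 [0.5142 0.2502 0.0965]] width 0.042283506672400654
back edge [0.5181 0.2079 0.0965] [0.5188 0.2504 0.0965] yaw 89.0790181232662
```

```bash
python3 -c "
from h import *
go([.5142,.229,.037],89.1)"
```

```text
pos [0.5173 0.2275 0.2007] zyaw 90.76 shift [ -3.4 163.7   1.7] turn 1.66 q7 1.145 t 7.475
```

```bash
python3 -m crank '[[-3,20,1.5,1.7,93],[-3,60,1.5,1.7,93],[-3,100,1.5,1.7,93],[-3,135,1.5,1.7,93],[-3,155,1.5,1.7,93],[-3,163,1.5,1.7,93],[-3,163,1.5,1.7,80],[-3,163,1.5,1.7,65]]' 25
python3 - <<'E'
from h import *; import pickle
go([.5142,.229,.037],89.1)
w=arm.camera_info('wrist'); im=arm.capture('wrist'); cv2.imwrite('pics/w6.png',im[:,:,::-1]); pickle.dump(w,open('w6.pkl','wb'))
E
```

```text
time_s: 8.48
position: [0.5143, 0.2312, 0.0379]
ee_rot: [0.707, -0.707, 0.004, -0.006]
ft_force: [0.1, 1.0, 0.3]
width: 0.834
pos [0.5143 0.2312 0.0379] zyaw 89.2 shift [-0.   0.9 -2.2] turn 0.1 q7 1.12 t 8.475
```

View pics/w6.png

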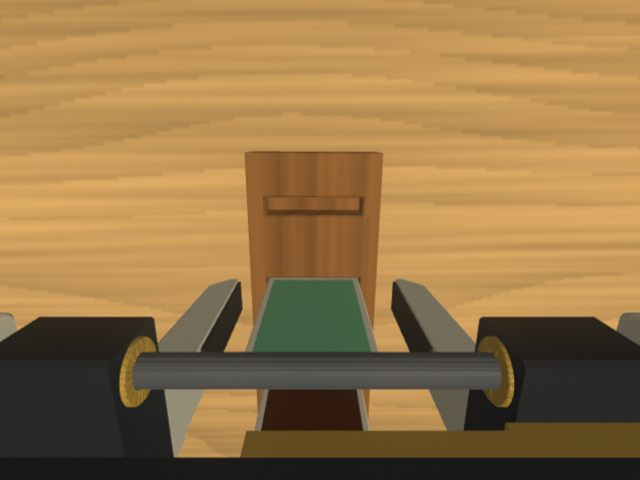

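The fingers straddle the tile symmetrically to about 1–2 mm, clear of the neighbours. Closing and lifting gently.

```bash
python3 -m crank '[[0,0,-1.5,0,60],[0,0,-1.5,0,45],[0,0,-1.5,0,40],[0,0,-1.5,0,40],[0,0,-1.5,0,40],[0,0,-1.5,0,40],[0,0,-1.5,0,40]]' 25; python3 -m crank '[[0,-1,0,0,40],[0,-3,0,0,40],[0,-7,0,0,40],[0,-12,0,0,40],[0,-18,0,0,40],[0,-25,0,0,40],[0,-32,0,0,40],[0,-38,0,0,40]]'
```

```text
time_s: 9.4
position: [0.5133, 0.2297, 0.0369]
ee_rot: [0.707, -0.707, 0.005, -0.005]
ft_force: [-0.8, -0.1, 4.5]
width: 0.536
time_s: 10.4
position: [0.5132, 0.2298, 0.0753]
ee_rot: [0.707, -0.707, 0.005, -0.005]
ft_force: [0.0, -0.5, -0.9]
width: 0.534
```

```bash
python3 -m crank '[[0,-10,0,0,40],[0,-30,0,0,40],[0,-60,0,0,40],[0,-95,0,0,40],[0,-130,0,0,40],[0,-160,0,0,40],[0,-180,0,0,40],[0,-190,0,0,40]]'; python3 -c "
from h import *
print(arm.sense()['width'])
go([.613,-.165,.265],-3.1)"
```

```text
time_s: 11.4
position: [0.5133, 0.2299, 0.2662]
ee_rot: [0.707, -0.707, 0.004, -0.005]
ft_force: [-0.4, 0.4, -0.6]
width: 0.533
0.5327099577432034
pos [0.5133 0.2299 0.2662] zyaw 89.24 shift [ 104.9    1.  -393.5] turn -87.66 q7 1.115 t 11.4
```

```bash
python3 -m crank '[[3,0,-8,2,40],[9,0,-30,7,40],[18,0,-60,14,40],[27,0,-95,22,40],[36,0,-130,30,40],[45,0,-165,38,40],[52,0,-195,45,40],[55,0,-215,50,40]]'; python3 -c "
from h import *
go([.613,-.165,.265],-3.1)"
```

```text
time_s: 12.4
position: [0.5647, 0.0095, 0.2636]
ee_rot: [-0.636, 0.638, -0.307, 0.306]
ft_force: [0.2, 0.2, -0.6]
width: 0.535
pos [0.5647 0.0095 0.2636] zyaw 38.62 shift [166.5  -1.1 -71.2] turn 41.72 q7 0.758 t 12.4
```

```bash
python3 -m crank '[[20,0,-9,4,40],[50,0,-22,10,40],[85,0,-38,18,40],[118,0,-53,26,40],[145,0,-65,34,40],[162,0,-73,40,40],[169,0,-76,42,40],[169,0,-76,42,40]]'; python3 -m crank '[[0,0,0,0,40],[0,0,0,0,40]]'
python3 - <<'E'
from h import *; import pickle
go([.613,-.165,.265],-3.1); print(arm.sense()['width'])
w=arm.camera_info('wrist'); im=arm.capture('wrist'); cv2.imwrite('pics/w7.png',im[:,:,::-1]); pickle.dump(w,open('w7.pkl','wb'))
E
```

```text
time_s: 13.4
position: [0.6131, -0.1654, 0.2642]
ee_rot: [0.487, -0.488, 0.512, -0.512]
ft_force: [0.5, 0.5, -1.2]
width: 0.534
time_s: 13.65
position: [0.6134, -0.1638, 0.2648]
ee_rot: [0.489, -0.488, 0.512, -0.511]
ft_force: [0.0, 0.1, -0.6]
width: 0.538
pos [ 0.6134 -0.1638  0.2648] zyaw -2.65 shift [ 1.2 -0.2 -0.4] turn 0.45 q7 0.426 t 13.65
0.5378617313920464
```

View pics/w7.png

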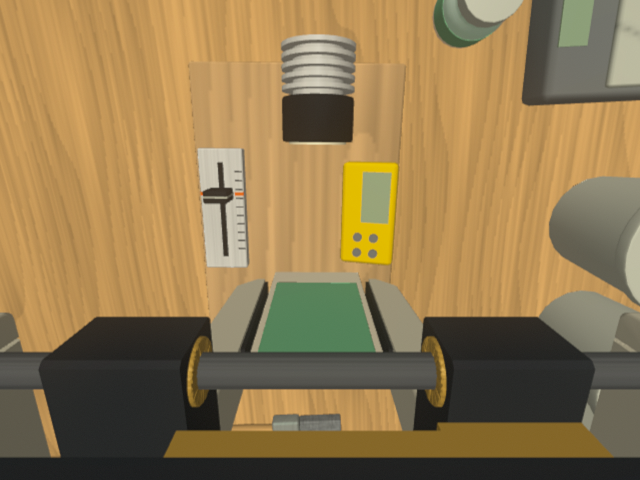

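The tile is held with bare edges in the pads: bottom edge at row 273, columns 276–357, glaze starting at row 282. The lamp barrel is ahead at (283–353, 143), centred on column 318. The dimmer is still at the mark. Next I'll check tilt and alignment.

Run:
```python
from h import *; import pickle
ci=pickle.load(open('w7.pkl','rb')); im=cv2.imread('pics/w7.png')[:,:,::-1].copy()
p=arm.sense()['position'];R=toolR()
g=im[:,:,0].astype(int)
for col in(290,317,345): print(col,im[268:288,col,0].tolist())
hsv=cv2.cvtColor(im,cv2.COLOR_RGB2HSV)
c=blobs(im,(60,80,40),(90,255,255),(240,400,265,352))[0]; q=c[:,0]
top=[(k,q[q[:,0]==k,1].min()) for k in range(278,352)]; f=np.polyfit(*zip(*top),1);print("glaze edge slope deg",np.degrees(np.arctan(f[0])),np.polyval(f,317))
row=[(r,q[q[:,1]==r,0].min(),q[q[:,1]==r,0].max()) for r in(290,310,330,345)];print(row)
def rel(uv,z): print(uv,(R.T@(ray(ci,uv,z)-p)*1000).round(1))
b=p[2]-.031
rel((317,273),b); rel((276,273),b); rel((357,273),b); rel((317,np.polyval(f,317)),b+.018)
L=ray(ci,(318,140),.15);print("lampish",L.round(4)); rel((318,140),.15)
M=np.array([.613,-.165]);d=L[:2]-M;print("yaw M->lamp",np.degrees(np.arctan2(d[1],d[0])),np.linalg.norm(d))
```

```text
290 [176, 177, 175, 176, 172, 171, 172, 172, 172, 171, 171, 172, 170, 154, 115, 90, 89, 90, 90, 88]
317 [198, 197, 197, 194, 181, 171, 171, 171, 171, 171, 171, 171, 173, 171, 140, 93, 88, 89, 89, 89]
345 [196, 191, 187, 184, 177, 172, 172, 171, 171, 171, 172, 171, 171, 171, 148, 105, 90, 91, 90, 89]
glaze edge slope deg -6.708064482519847 286.32758237689745
[(290, np.int32(276), np.int32(356)), (310, np.int32(270), np.int32(362)), (330, np.int32(264), np.int32(368)), (345, np.int32(260), np.int32(372))]
(317, 273) [-0.4 31.  -0.3]
(276, 273) [ -0.4  31.  -24.9]
(357, 273) [-0.4 31.  23.7]
(317, np.float64(286.32758237689745)) [ 0.4 13.  -0.3]
lampish [ 0.6175 -0.087   0.15  ]
(318, 140) [-77.  114.8   0.5]
yaw M->lamp 86.66895629011391 0.07808504848929708
```

```bash
cat > tilt.py <<'E'
from h import *
def tilt(im,ci,p,R,rows=(286,349)):
    K,Rc,t=(np.array(ci[k]) for k in("K","R","t")); P=[]
    s=im[:,:,1].astype(float)-im[:,:,0]   # green minus red: glaze high, bare low
    for r in range(*rows):
        x=s[r]; hi=np.median(x[300:335]); th=hi/2
        a=315
        while x[a]>th: a-=1
        b=315
        while x[b]>th: b+=1
        l=a+(th-x[a])/(x[a+1]-x[a]); rr=b-(th-x[b])/(x[b-1]-x[b])
        d=K[0,0]*.044/(rr-l); Xc=d*np.linalg.inv(K)@[(l+rr)/2,r,1]
        P.append(R.T@(Rc.T@(Xc-t)-p)*1000)
    P=np.array(P); k=np.polyfit(P[:,1],P[:,0],1); kz=np.polyfit(P[:,1],P[:,2],1)
    print("face x vs tool y: slope deg",np.degrees(np.arctan(k[0])).round(2),"rms",np.std(P[:,0]-np.polyval(k,P[:,1])).round(2),"x at TCP y=-23:",np.polyval(k,-23).round(2),"z tilt",np.degrees(np.arctan(kz[0])).round(2),"z",np.polyval(kz,-23).round(2)); print(P[::15].round(1).tolist())
E
python3 - <<'E'
from tilt import *; import pickle
ci=pickle.load(open('w7.pkl','rb')); im=cv2.imread('pics/w7.png')[:,:,::-1].copy()
tilt(im,ci,arm.sense()['position'],toolR())
ci=pickle.load(open('w6.pkl','rb')); im=cv2.imread('pics/w6.png')[:,:,::-1].copy()
s=arm.sense
E
```

```text
face x vs tool y: slope deg 0.16 rms 0.1 x at TCP y=-23: -0.72 z tilt -0.06 z -0.75
[[-0.6, 11.1, -0.8], [-0.7, -7.7, -0.7], [-0.6, -22.7, -0.7], [-0.7, -35.8, -0.7], [-0.9, -47.2, -0.7]]
```

Run:
```python
from tilt import *; import pickle
ci=pickle.load(open('w7.pkl','rb')); im=cv2.imread('pics/w7.png')
K,Rc,t=(np.array(ci[k]) for k in("K","R","t"));p=arm.sense()['position'];R=toolR()
for l,r,v in((267,366,282),):
    d=K[0,0]*.05/(r-l);X=d*np.linalg.inv(K)@[(l+r)/2,v,1];print("finger tip corner in tool",(R.T@(Rc.T@(X-t)-p)*1000).round(1))
# camera centre in tool frame
print((R.T@(-Rc.T@t-p)*1000).round(1))
ci=pickle.load(open('w6.pkl','rb')); im6=cv2.imread('pics/w6.png')[:,:,::-1].copy()
a=np.radians(89.2);z=np.array([np.cos(a),np.sin(a),0]);y=np.array([0,0,-1.]);R6=np.c_[np.cross(y,z),y,z]
tilt(im6,ci,np.array([.5143,.2312,.0379]),R6)
cv2.imwrite('pics/w7z.png',cv2.resize(im[255:355,200:430],None,fx=3.4,fy=3.4,interpolation=cv2.INTER_CUBIC))
```

```text
finger tip corner in tool [-8.1 -1.1 -0.6]
[ -76.9 -165.3   -0.6]
face x vs tool y: slope deg 0.14 rms 0.08 x at TCP y=-23: -2.73 z tilt -0.05 z -1.95
[[-2.8, 7.8, -2.0], [-2.8, -10.2, -1.9], [-2.7, -25.0, -2.0], [-2.8, -37.9, -1.9], [-2.8, -48.8, -1.9]]
```

View pics/w7z.png

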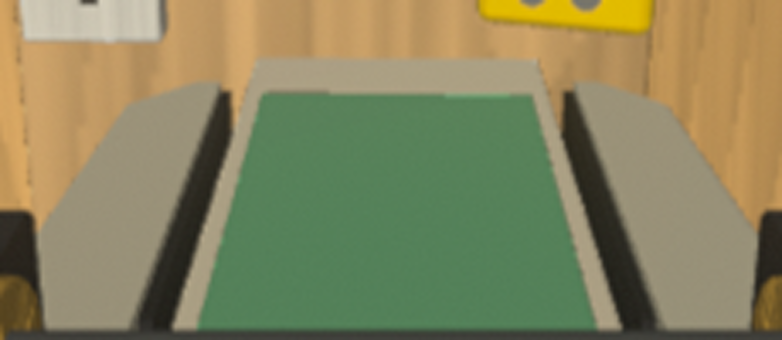

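Run:
```python
from h import *; import pickle
ci=pickle.load(open('w7.pkl','rb'));K,Rc,t=(np.array(ci[k]) for k in("K","R","t"));p=arm.sense()['position'];R=toolR()
C=R.T@(-Rc.T@t-p)*1000
for v,x in((282.4,-.7),(272.6,.1)):
    d=R.T@Rc.T@np.linalg.inv(K)@[317,v,1]; print(v,(C+d*(x-C[0])/d[0]).round(1))
go([.613,-.165,.128],-3.1)
```

```text
282.4 [-0.7 15.8 -0.3]
272.6 [ 0.1 32.9 -0.3]
pos [ 0.6134 -0.164   0.2648] zyaw -2.67 shift [  1.1 136.8  -0.4] turn 0.43 q7 0.426 t 13.7
```

```bash
python3 -m crank '[[-1,5,0,0.2,40],[-2,20,0,0.4,40],[-3,42,0,0.4,40],[-3,66,0,0.4,40],[-3,90,0,0.4,40],[-3,112,0,0.4,40],[-3,127,0,0.4,40],[-3,135.5,0,0.4,40]]'; python3 -m crank '[[0,0,0,0,40],[0,0,0,0,40],[0,0,0,0,40],[0,0,0,0,40]]'
python3 - <<'E'
from tilt import *
go([.613,-.161,.129],-3.1); ci=arm.camera_info('wrist'); p=arm.sense()['position'];R=toolR()
im=arm.capture('wrist'); cv2.imwrite('pics/w8.png',im[:,:,::-1]); tilt(im,ci,p,R)
t=arm.capture('top'); s=arm.capture('scene')
a=cv2.resize(t[205:310,310:450],(420,315),interpolation=cv2.INTER_CUBIC);b=cv2.resize(s[150:255,240:380],(420,315),interpolation=cv2.INTER_CUBIC)
w=cv2.resize(im,(420,315)); cv2.imwrite('pics/fin.png',np.vstack([np.hstack([a[:,:400],b[:,:400]]),np.hstack([w[:280,:400],w[:280,:400]*0])])[:,:,::-1])
print(arm.sense()['width'],arm.sense()['ft_force'])
E
```

```text
time_s: 14.7
position: [0.6131, -0.1616, 0.1278]
ee_rot: [0.486, -0.486, 0.514, -0.513]
ft_force: [0.1, 0.2, -0.6]
width: 0.537
time_s: 15.2
position: [0.6138, -0.162, 0.1297]
ee_rot: [-0.486, 0.486, -0.513, 0.514]
ft_force: [0.4, -0.9, -1.1]
width: 0.535
pos [ 0.6138 -0.162   0.1297] zyaw -3.16 shift [-1.   0.7 -0.8] turn -0.06 q7 0.48 t 15.2
face x vs tool y: slope deg 0.2 rms 0.11 x at TCP y=-23: -0.59 z tilt -0.05 z -0.8
[[-0.6, 10.7, -0.8], [-0.3, -7.3, -0.8], [-0.7, -23.4, -0.8], [-0.7, -36.1, -0.8], [-0.8, -47.3, -0.8]]
0.5370976581223338 [ 0.53538027 -0.18732429 -1.35098556]
```

View pics/fin.png

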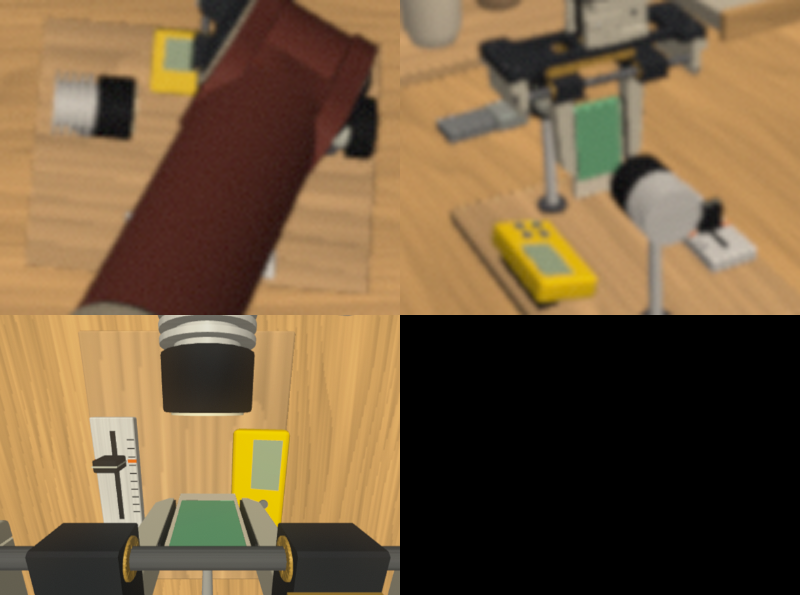

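```bash
python3 -c "
from h import *
s=arm.sense();print(s['time_s'],s['position'],s['width']);print(arm.sign_off())"
```

```text
15.35 [ 0.61357652 -0.16194361  0.12938271] 0.5370976581223338
the job is handed in; nothing more can be done
None
```

The dimmer is on the orange mark, and I handed the job in at 15.4 s with the celadon tile held upright in the light path. I gripped the dimmer and slid it 35.5 mm. After that I lifted the tile by its two side edges at 25 N, turned it about 92° and lowered it between the lamp and the sensor.

**What the last checks showed**
- **Dimmer:** the grip's white line matched the orange mark to about 0.6 mm before I let go. It still looked aligned in the later pictures.
- **Grip:** the fingers were 50 mm apart, which is the tile's width, and only the bare edges touched the pads. The wrist force stayed near zero.
- **Tile angle:** it leaned about 0.2° by the wrist camera. The tool was within about 0.1° of square to the beam.
- **Tile position:** I estimate the middle of the glaze is within about 2 mm of the light-path middle in every direction.

**What disagreed**
- **Tile off-centre in the fingers:** it sat about 4 mm off-centre across the pads and about 2 mm low. I corrected for both on the way down.
- **Lamp–sensor distance:** it measured 157 mm instead of 155 mm, which is within the calibration error.
- **Position reading:** it wandered by 1–2 mm between samples.
- **Not checked:** I did not re-measure the final distance from tile to lamp. The arm blocked the top camera, so the rest of the bench was only partly rechecked in the scene and wrist views.

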